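# Push the gas trap into its push-in fitting and prove the grip

### The arm

A 6-joint arm with a two-finger parallel gripper is mounted at the origin on a cart in front of the work surface, level with it; the furniture and walls round the work are solid. World frame = base frame: x ahead of the robot, y to its left, z up, the work surface at z = 0. Lengths are in mm, angles in rad, forces in N, time in s.
With the tool pointing down it reaches from about 275 to 975 mm from the base axis. Payload 8.4 kg.
Tool frame: the origin (TCP) lies at the very end of the fingers, on their centre line; the grasp point (between the pads) lies env.hold_point_z behind it (env.hold_point_z is the distance from the TCP to the grasp point, in mm); z points along the fingers, y is the line along which they close (so a half turn about z gives the same grasp; the last joint's range is limited). The gripper opens to 92 mm and grips with 3 to 60 N. Pads are 20 mm wide; open, the fingers measure 128 mm over their backs; the gripper's body (75 mm by 189 mm) begins 69 mm behind the grasp point.
Start: joints at [1.141, 0.353, 1.633, -0, 1.155, -0.002], TCP at [259.293, 568.678, 214.583] pointing down, gripper open.
Joint ranges: [-2.63, 2.63], [-0.92, 2.1], [0.06, 2.66], [-1.3, 4.44], [0, 2.69], [-3.02, 3.02]. Speed limits (rad/s): [2.22, 2.22, 2.79, 3.14, 3.14, 3.14].

### API

Orientations are given as a unit quaternion [w, x, y, z].
In Python, from rig import env gives the robot as it stands.
- The arm moves only by the shell command python3 -m inch 'ROWS'. ROWS is JSON, a list of rows, each a list of 7 numbers: the shift along the tool's x, y, z in mm, then the turn, a rotation vector about the tool's x, y, z in degrees, then the finger opening in mm, from 0 to 91.9. In form: [[tx, ty, tz, wx, wy, wz, fingers], ...]. A call has 1 to 10 rows; each row shifts and turns the commanded pose from where the row before left it, along the tool's axes as they then stand; what a row does not reach is not made up. A row lasts 1/12 s, in which the tool goes at most 41.7 mm and 7.16 degrees, less where a joint would pass 70% of its speed; a pose out of reach is approached as far as the arm can. A call is refused whole if a number of a shift passes 41.7 or a number of a turn 7.16, either way. A call with a gripper value outside its range is refused whole. The fingers move at their own pace and stop on an object; the grip force is fixed at half the most. Time passes only in rows, so rows that do not move let the fingers close. It gives the time, the measured TCP pose, the force, the opening and the grip force at its end, in the units of the state.
- env.read_state(): the state, without advancing time (a new reading comes with each control period).
- env.grab_frame(name): name is "scene" or "top"; returns (picture, depth): 420x560x3 uint8, red, green, blue; 420x560 float32, mm along the optical axis (not along the pixel's ray), 0 where there is no reading.
- env.calibration(name): a dict with "fov_y" (degrees; the focal length in pixels is half the picture's height over the tangent of half this angle, whatever the lens; pixels are square), "cx", "cy" (the principal point, pixels), "distortion" ([k1, k2, p1, p2, k3] as OpenCV has them; the pictures are not rectified), "origin" and "attitude" of the camera in the world. Camera axes: x right, y down, z forward; pixel columns grow to the right and rows downward; lengths in mm; the calibration is good to about 2 mm. A picture is of the moment at which its call begins. calibration takes no time and is no camera call.
- env.sign_off(): hands the job in; it is judged then, once.
The state is a dict: "clock": time; "q": joint angles; "joint_velocities": joint speeds; "tau": joint torques, N m; "ee_pos": TCP position; "eef_rot": TCP orientation; "contact_force": force on the tool from outside, world axes, zero at the start; "torque": the same for the moment, N m; "gripper_width": finger opening in mm; "grasp_force": force on a finger pad.
Only numpy, scipy, OpenCV 4.12 (cv2) and the standard library are available. Lean on these libraries where they do the work, as an engineer would, in place of code of your own. Each camera call takes 0.05 s, during which the arm holds its last target. There are 200 camera calls.

### The job

Take the knurled gas trap out of its white holder and push its stub tube into the push-in fitting whose bore it fits, on past the grip, until it is pressed firmly home on the face seal at the bottom, without forcing it. Then tug it upward against the grip, firmly but gently, to prove that it is caught, and let go, leaving it held upright in the fitting. Leave the other things on the bench where they are.

Things in the scene. Friction and masses are not known exactly. Their poses are not given: they have to be found in the camera images.
- trap_grip (a point): Gas trap (loose, about 0.12 kg), upright in one of the white holder's holes: a ribbed round metal handle 28 mm across, 48 mm tall, on a steel stub tube 16 mm across, 55 mm long. This point: centre of the handle, half-way up; z up along the tube. The nose tip lies 79 mm below it; in the holder the nose sits 30 mm deep.
- trap_nose (a point): Tip of the trap's tapered nose (9 mm across at the tip, widening to 16 mm over 8 mm), on the tube's axis. A groove 14 mm long runs round the tube from 13 mm above the tip.
- fitting_16_mouth (a point): Centre of the mouth of the larger push-in fitting; bore 17.4 mm with a small lead-in, straight down along z. The depth of grip and seal cannot be measured from outside. Nose tip below the mouth: 24 to 33 mm, meets the spring teeth (push rises to 8-14 N over some 7 mm, then about 4 N); 37 to 46 mm, teeth drop into the groove; 42 to 50 mm, meets the seal.
- fitting_16: The larger fitting: upright steel body 40 mm across, 76 mm tall, grey collar, on a square foot fixed to the bench; origin under its centre. The rubber face seal inside gives 1 mm per 4 N for 4 mm, then is solid; home means 10 N or more on it. Over 40 N breaks the fitting. Once caught, the trap lifts about 4 mm off the seal before the teeth hold it; tug with 5 to 20 N.
- fitting_10_mouth (a point): Centre of the mouth of the smaller push-in fitting, 34 mm across and 70 mm tall on the same kind of foot, bore 10.4 mm: the trap does not fit in it. The two fittings may stand either way round.
- fitting_10: The smaller fitting, fixed to the bench; origin under its centre.
- holder: White block 90 x 50 x 40 mm with two upright holes 17.6 mm across and 30 mm deep, 44 mm apart; fixed to the bench; origin at the centre of its underside, x along the row of holes, z up.
- beaker_100: Bystander: loose clear beaker 55 mm across and 71 mm tall, origin at the centre of its underside.
- wrench: Bystander: small loose open spanner 144 mm long lying flat, origin under its centre.
- marker_black: Bystander: loose marker pen 128 mm long lying flat, origin under its centre.
Things that resemble listed ones, but are neither listed nor needed, are in the scene too. What is shaped like the fitting_16 but blue or green is not meant. Leave any orange or red look-alike of the part that bears trap_grip alone.

How it is judged:
By the outcome, as a careful person would: the job done as asked, in the order asked, and still so for the second after the job is handed in, with the robot touching nothing.
It also fails if it takes over 64 s, if anything falls off the work surface, if the arm or the gripper's body presses on something with over 40 N, if the wrist force passes 120 N, or if a joint passes its speed limit or range.

## Working session

There is one attempt and no reset: what is moved stays moved. The work goes in short steps, Python scripts to look and compute and a shell command to move; the robot and the scene stay as the last step left them, time stands still between calls to the robot, and variables do not carry over. Pictures are saved under pics/ and viewed, at most 10 in all, crops included, and the job is handed in when it is done.

```bash
ls; mkdir -p pics; python3 - <<'E'
from rig import env
import cv2,numpy as np
print(env.hold_point_z, env.read_state())
for n in("scene","top"):
    im,d=env.grab_frame(n); cv2.imwrite(f"pics/{n}0.png",im[:,:,::-1]); np.save(f"pics/{n}0.npy",d); print(env.calibration(n))
E
```

```text
pics
18.700000000000003 {'clock': 0.0, 'q': array([ 1.14058756e+00,  3.53605202e-01,  1.63411865e+00,  2.58629466e-05,
        1.15520900e+00, -2.40888405e-03]), 'joint_velocities': array([0.00091182, 0.00051705, 0.00085641, 0.00170693, 0.00023904,
       0.00071307]), 'tau': array([ 2.05563338e-03, -5.93825805e+01, -3.34217691e+01,  6.99870964e-02,
        2.32738873e-02, -1.02458487e-04]), 'ee_pos': array([259.08681692, 568.23161604, 213.89714502]), 'eef_rot': array([-1.55372217e-04,  2.12277630e-01,  9.77209168e-01, -6.51944670e-04]), 'contact_force': array([-0.10772583,  0.35983601,  0.2120003 ]), 'torque': array([0.01483619, 0.03277479, 0.04345079]), 'grasp_force': 0.0, 'gripper_width': 92.04838369235881}
{'fov_y': 53.478811700612574, 'cx': 287.79913885347435, 'cy': 207.81700959237358, 'distortion': array([-0.08831592,  0.        ,  0.        ,  0.        ,  0.        ]), 'origin': array([ -91.88235979, -435.46367639,  512.22705317]), 'attitude': array([-0.43965948,  0.77641052, -0.39289423,  0.22253175])}
{'fov_y': 54.88114074303756, 'cx': 279.46682336728395, 'cy': 207.7096134467304, 'distortion': array([-0.05281521,  0.        ,  0.        ,  0.        ,  0.        ]), 'origin': array([385.2682392 ,   8.32995072, 987.07667897]), 'attitude': array([-0.04259814,  0.71253054, -0.69951649,  0.03409277])}
```

View pics/scene0.png

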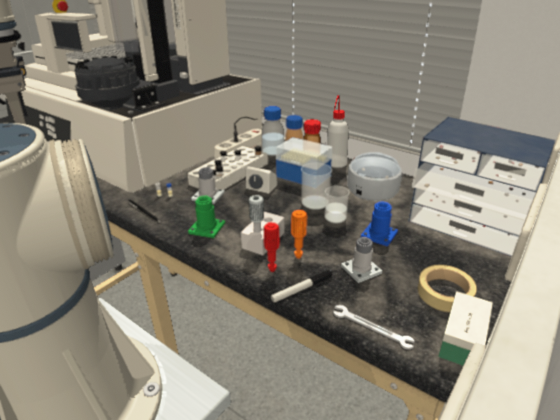

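View pics/top0.png

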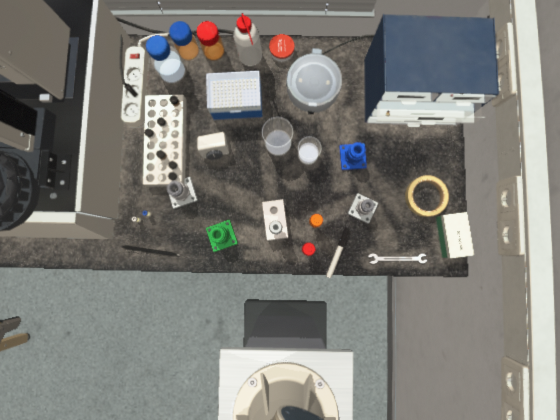

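```bash
cat > h.py <<'E'
import cv2,numpy as np
from rig import env
from scipy.spatial.transform import Rotation as R
def cam(n):
    c=env.calibration(n); f=210/np.tan(np.radians(c["fov_y"]/2))
    K=np.array([[f,0,c["cx"]],[0,f,c["cy"]],[0,0,1]]); q=c["attitude"]
    return K,c["distortion"],c["origin"],R.from_quat([q[1],q[2],q[3],q[0]]).as_matrix()
def onz(n,uv,z):
    K,D,o,M=cam(n); p=cv2.undistortPoints(np.array([[uv]],float),K,D)[0,0]
    r=M@[p[0],p[1],1]; return o+r*(z-o[2])/r[2]
def cloud(n,d):
    K,D,o,M=cam(n); v,u=np.mgrid[0:420,0:560]
    p=cv2.undistortPoints(np.stack([u.ravel(),v.ravel()],1).astype(float)[:,None],K,D)[:,0]
    P=np.c_[p,np.ones(len(p))]*d.reshape(-1,1); return (P@M.T+o).reshape(420,560,3)
E
python3 - <<'E'
from h import *
d=np.load("pics/top0.npy");C=cloud("top",d)
for u,v in[(178,188),(365,203),(275,226),(221,234),(317,220),(309,249)]:
    w=C[v-14:v+15,u-14:u+15]; z=w[:,:,2]; print(u,v,np.percentile(z,[5,50,90,98,100]).round())
im=cv2.imread("pics/top0.png")
t=[cv2.resize(im[v-25:v+25,u-25:u+25],(400,400),interpolation=cv2.INTER_CUBIC)for u,v in[(180,190),(363,207)]]
cv2.imwrite("pics/c1.png",np.hstack(t))
im2=cv2.imread("pics/scene0.png")
t=[cv2.resize(im2[v-40:v+40,u-50:u+50],(800,640)[:2] if 0 else (400,320),interpolation=cv2.INTER_CUBIC)for u,v in[(258,220),(275,230)]]
cv2.imwrite("pics/c2.png",np.hstack([cv2.resize(im[195:255,245:325],(480,360),interpolation=cv2.INTER_CUBIC),cv2.resize(im2[185:275,220:300],(320,360),interpolation=cv2.INTER_CUBIC)]))
E
```

```text
178 188 [ -0.  26.  74.  77. 987.]
365 203 [ -2.   7.  67.  71. 987.]
275 226 [ -2.  40. 113. 115. 987.]
221 234 [ -1.   9.  74.  77. 987.]
317 220 [ -3.   1. 103. 106. 987.]
309 249 [ -2.   1. 102. 106. 987.]
```

View pics/c1.png

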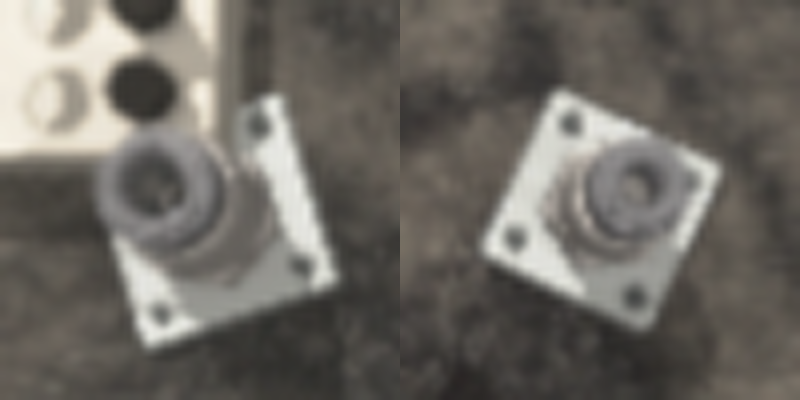

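View pics/c2.png

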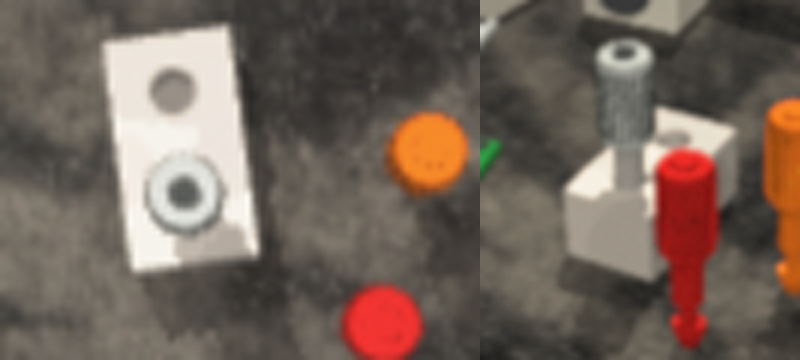

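```bash
python3 - <<'E'
from h import *
C=cloud("top",np.load("pics/top0.npy"));S=cloud("scene",np.load("pics/scene0.npy"))
print("trap",onz("top",(275.3,226.4),113),"mouth",onz("top",(174.6,188),76))
for nm,p,lo,hi,r in[("trap",onz("top",(275.3,226.4),113),103,118,22),("mouth",onz("top",(174.6,188),76),70,80,26)]:
  for A in(C,S):
    m=(np.hypot(A[...,0]-p[0],A[...,1]-p[1])<r)&(A[...,2]>lo)&(A[...,2]<hi)
    q=A[m]; print(nm,len(q),q.mean(0).round(1),q.min(0).round(1),q.max(0).round(1))
print("red/orange",onz("top",(309,249),105),onz("top",(317,220),105))
c=cam("scene")
for e in (275,226),: pass
a=[onz("top",(245+x/6,195+y/6),40) for x,y in((103,43),(231,26),(258,256),(134,272))]
print(np.round(a,1))
E
```

```text
trap [439.55722441  28.00919359 113.        ] mouth [525.5947638  261.60695848  76.        ]
trap 134 [439.3  28.3 112.8] [425.5  15.6 103.1] [454.   42.  117.7]
trap 143 [431.6  27.2 111.2] [421.1  16.1 103. ] [451.3  43.6 116.6]
mouth 144 [526.1 263.6  74.3] [509.7 247.   70.3] [542.6 282.1  79.3]
mouth 89 [521.1 261.8  73.8] [504.9 246.5  70.1] [540.7 279.9  77.9]
red/orange [392.2911802  -45.92298162 105.        ] [455.70838703 -62.67017641 105.        ]
[[500.8  61.8  40. ]
 [508.4  11.6  40. ]
 [418.3  -0.6  40. ]
 [411.2  47.6  40. ]]
```

```bash
cat >> h.py <<'E'
def rows(target,yaw,n):
    "straight line to target TCP, tool-y yaw deg; tool pointing down; prints rows"
    s=env.read_state(); q=s["eef_rot"]; M=R.from_quat([q[1],q[2],q[3],q[0]])
    G=R.from_matrix(np.c_[[-np.sin(np.radians(yaw)),0],[0,0]][:0] if 0 else np.array([[np.sin(np.radians(yaw)),np.cos(np.radians(yaw)),0],[-np.cos(np.radians(yaw)),np.sin(np.radians(yaw)),0],[0,0,-1]]))
    if (M.inv()*G).magnitude()>np.pi/2: G=G*R.from_euler("z",180,degrees=True)
    w=(M.inv()*G).as_rotvec()/n; d=(np.array(target)-s["ee_pos"])/n; out=[]
    for i in range(n):
        out.append([*(M.inv().apply(d)).round(1),*np.degrees(w).round(2)]); M=M*R.from_rotvec(w)
    print("from",s["ee_pos"].round(1)); [print(o) for o in out]
E
python3 - <<'E'
from h import *
for n in("top","scene"):
  C=cloud(n,np.load(f"pics/{n}0.npy"))
  for y in range(50,651,50):
    m=(abs(C[...,1]-y)<25)&(C[...,0]>150)&(C[...,0]<650)&(C[...,2]<700)
    q=C[m]; print(n,y,q[q[:,2].argmax()].round() if len(q) else None)
rows((439,28,160),3.6,15)
E
```

```text
top 50 [434.  28. 118.]
top 100 [404. 124.  11.]
top 150 [411. 163.  81.]
top 200 [417. 176.  75.]
top 250 [521. 255.  79.]
top 300 [529. 276.  80.]
top 350 [572. 329.  38.]
top 400 [620. 424. 197.]
top 450 [249. 471. 333.]
top 500 [641. 494. 354.]
top 550 [554. 528. 292.]
top 600 [589. 575. 232.]
top 650 [418. 637. 103.]
scene 50 [438.  25. 117.]
scene 100 [402. 122.  10.]
scene 150 [426. 171.  78.]
scene 200 [418. 175.  76.]
scene 250 [511. 256.  78.]
scene 300 [529. 275.  76.]
scene 350 [466. 339.  36.]
scene 400 [466. 421. 193.]
scene 450 [238. 475. 346.]
scene 500 [548. 519. 445.]
scene 550 [267. 532. 473.]
scene 600 [542. 579. 445.]
scene 650 [553. 673. 443.]Traceback (most recent call last):
  File "<stdin>", line 7, in <module>
  File "h.py", line 18, in rows
    G=R.from_matrix(np.c_[[-np.sin(np.radians(yaw)),0],[0,0]][:0] if 0 else np.array([[np.sin(np.radians(yaw)),np.cos(np.radians(yaw)),0],[-np.cos(np.radians(yaw)),np.sin(np.radians(yaw)),0],[0,0,-1]]))
  File "scipy/spatial/transform/_rotation.pyx", line 1143, in scipy.spatial.transform._rotation.Rotation.from_matrix
ValueError: Non-positive determinant (left-handed or null coordinate frame) in rotation matrix 0: [[ 0.06279052  0.99802673  0.        ]
 [-0.99802673  0.06279052  0.        ]
 [ 0.          0.         -1.        ]].
```

```bash
python3 - <<'E'
import re
s=open("h.py").read()
a=s.index("    G=R.from"); b=s.index("    if (M.inv")
s=s[:a]+"    a=np.radians(yaw); G=R.from_matrix([[-np.sin(a),np.cos(a),0],[np.cos(a),np.sin(a),0],[0,0,-1]])\n"+s[b:]
open("h.py","w").write(s)
E
python3 -m inch '[[0,0,-20,0,0,0,91],[0,0,-30,0,0,0,91],[0,0,-30,0,0,0,80],[0,0,0,0,0,0,70]]'
python3 -c "
from h import *
rows((439,28,200),3.6,20)"
```

```text
clock: 0.43
ee_pos: [260.3, 570.9, 300.4]
eef_rot: [0.001, 0.212, 0.977, 0.004]
contact_force: [0.5, 0.9, 1.0]
gripper_width: 80.0
grasp_force: 0.0
from [260.3 570.9 300.4]
[np.float64(-19.4), np.float64(-21.0), np.float64(4.9), np.float64(0.02), np.float64(-0.01), np.float64(3.09)]
[np.float64(-20.5), np.float64(-20.0), np.float64(4.9), np.float64(0.02), np.float64(-0.01), np.float64(3.09)]
[np.float64(-21.5), np.float64(-18.8), np.float64(4.9), np.float64(0.02), np.float64(-0.01), np.float64(3.09)]
[np.float64(-22.5), np.float64(-17.6), np.float64(4.9), np.float64(0.02), np.float64(-0.01), np.float64(3.09)]
[np.float64(-23.4), np.float64(-16.4), np.float64(4.9), np.float64(0.02), np.float64(-0.01), np.float64(3.09)]
[np.float64(-24.3), np.float64(-15.1), np.float64(4.9), np.float64(0.02), np.float64(-0.01), np.float64(3.09)]
[np.float64(-25.1), np.float64(-13.8), np.float64(4.9), np.float64(0.02), np.float64(-0.01), np.float64(3.09)]
[np.float64(-25.8), np.float64(-12.4), np.float64(4.9), np.float64(0.02), np.float64(-0.01), np.float64(3.09)]
[np.float64(-26.4), np.float64(-11.0), 
[... 577 characters left out ...]
(0.02), np.float64(-0.01), np.float64(3.09)]
[np.float64(-28.5), np.float64(-2.0), np.float64(5.0), np.float64(0.02), np.float64(-0.01), np.float64(3.09)]
[np.float64(-28.6), np.float64(-0.4), np.float64(5.0), np.float64(0.02), np.float64(-0.01), np.float64(3.09)]
[np.float64(-28.6), np.float64(1.1), np.float64(5.0), np.float64(0.02), np.float64(-0.01), np.float64(3.09)]
[np.float64(-28.5), np.float64(2.7), np.float64(5.0), np.float64(0.02), np.float64(-0.01), np.float64(3.09)]
[np.float64(-28.3), np.float64(4.2), np.float64(5.0), np.float64(0.02), np.float64(-0.01), np.float64(3.09)]
[np.float64(-28.0), np.float64(5.7), np.float64(5.0), np.float64(0.02), np.float64(-0.01), np.float64(3.09)]
```

```bash
python3 -m inch '[[-19,-21,5,0,0,3.1,70],[-20,-20,5,0,0,3.1,70],[-21,-19,5,0,0,3.1,70],[-22,-18,5,0,0,3.1,70],[-23,-16,5,0,0,3.1,70],[-24,-15,5,0,0,3.1,70],[-25,-14,5,0,0,3.1,70],[-26,-12,5,0,0,3.1,70],[-26,-11,5,0,0,3.1,70],[-27,-10,5,0,0,3.1,70]]'
python3 -m inch '[[-27,-8,5,0,0,3.1,70],[-28,-7,5,0,0,3.1,70],[-28,-5,5,0,0,3.1,70],[-28,-4,5,0,0,3.1,70],[-28,-2,5,0,0,3.1,70],[-29,0,5,0,0,3.1,70],[-29,1,5,0,0,3.1,70],[-28,3,5,0,0,3.1,70],[-28,4,5,0,0,3.1,70],[-28,6,5,0,0,3.1,70]]'
python3 -m inch '[[0,0,0,0,0,0,70],[0,0,0,0,0,0,70]]'
python3 -c "
from h import *
rows((439,28,70),3.6,10)"
```

```text
clock: 1.27
ee_pos: [345.6, 296.7, 243.9]
eef_rot: [-0.0, 0.467, 0.884, -0.0]
contact_force: [0.4, -0.3, 1.0]
gripper_width: 70.1
grasp_force: 0.0
clock: 2.1
ee_pos: [433.9, 25.9, 194.0]
eef_rot: [-0.0, 0.686, 0.727, -0.0]
contact_force: [0.3, -0.0, 0.3]
gripper_width: 70.1
grasp_force: 0.0
clock: 2.27
ee_pos: [433.8, 26.3, 193.9]
eef_rot: [-0.0, 0.686, 0.727, -0.0]
contact_force: [-0.4, 1.0, -0.3]
gripper_width: 69.9
grasp_force: 0.0
from [433.8  26.3 193.9]
[np.float64(0.1), np.float64(0.5), np.float64(12.4), np.float64(-0.01), np.float64(-0.0), np.float64(-0.03)]
[np.float64(0.1), np.float64(0.5), np.float64(12.4), np.float64(-0.01), np.float64(-0.0), np.float64(-0.03)]
[np.float64(0.1), np.float64(0.5), np.float64(12.4), np.float64(-0.01), np.float64(-0.0), np.float64(-0.03)]
[np.float64(0.1), np.float64(0.5), np.float64(12.4), np.float64(-0.01), np.float64(-0.0), np.float64(-0.03)]
[np.float64(0.1), np.float64(0.5), np.float64(12.4), np.float64(-0.01), np.float64(-0.0), np.float64(-0.03)]
[np.float64(0.1), np.float64(0.5), np.float64(12.4), np.float64(-0.01), np.float64(-0.0), np.float64(-0.03)]
[np.float64(0.1), np.float64(0.5), np.float64(12.4), np.float64(-0.01), np.float64(-0.0), np.float64(-0.03)]
[np.float64(0.1), np.float64(0.5), np.float64(12.4), np.float64(-0.01), np.float64(-0.0), np.float64(-0.03)]
[np.float64(0.1), np.float64(0.5), np.float64(12.4), np.float64(-0.01), np.float64(-0.0), np.float64(-0.03)]
[np.float64(0.1), np.float64(0.5), np.float64(12.4), np.float64(-0.01), np.float64(-0.0), np.float64(-0.03)]
```

```bash
python3 -m inch '[[0,1,15,0,0,0,70],[0,1,15,0,0,0,60],[1,1,15,0,0,0,50],[0,1,15,0,0,0,50],[0,1,15,0,0,0,50],[0,0,15,0,0,0,44],[0,0,15,0,0,0,44],[0,0,12,0,0,0,44],[0,0,7,0,0,0,44],[0,0,0,0,0,0,40]]'
python3 - <<'E'
from h import *
im,_=env.grab_frame("scene"); cv2.imwrite("pics/s1.png",cv2.resize(im[150:270,190:350,::-1],(800,600),interpolation=cv2.INTER_CUBIC))
E
```

```text
clock: 3.1
ee_pos: [437.8, 29.4, 69.5]
eef_rot: [-0.001, 0.685, 0.729, -0.001]
contact_force: [0.2, -0.4, -0.1]
gripper_width: 40.4
grasp_force: 0.0
```

View pics/s1.png

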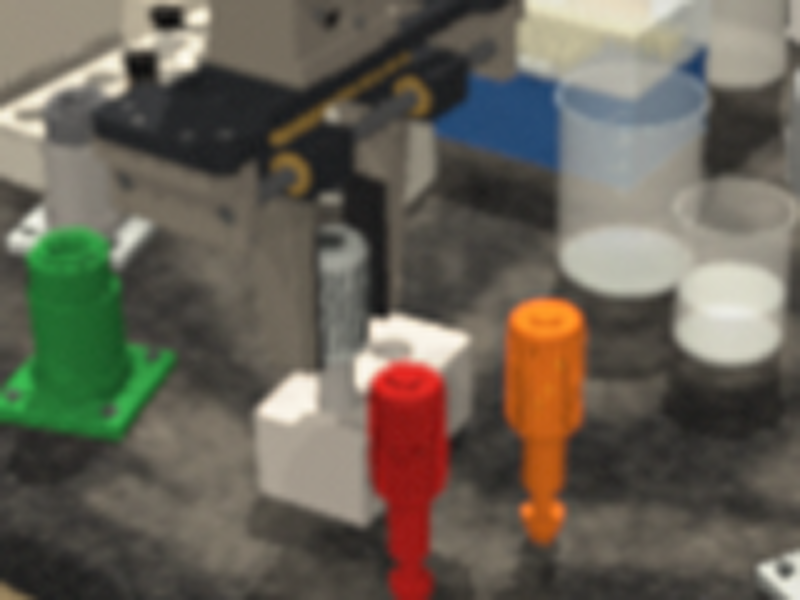

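The trap handle (crop about 340,290) stands between the two fingers, and nothing else is near the pads. I'll close.

```bash
python3 -m inch '[[0,0,0,0,0,0,34],[0,0,0,0,0,0,31],[0,0,0,0,0,0,29.5],[0,0,0,0,0,0,29]]'; python3 -m inch '[[0,0,0,0,0,0,28],[0,0,0,0,0,0,26],[0,0,0,0,0,0,24],[0,0,0,0,0,0,20],[0,0,0,0,0,0,20],[0,0,0,0,0,0,20]]'
```

```text
clock: 3.48
ee_pos: [439.3, 28.7, 71.1]
eef_rot: [0.0, 0.685, 0.728, 0.0]
contact_force: [0.2, 1.0, 0.0]
gripper_width: 28.9
grasp_force: 0.0
clock: 3.98
ee_pos: [438.8, 28.6, 71.0]
eef_rot: [-0.0, 0.685, 0.728, -0.0]
contact_force: [-1.9, -0.2, 6.3]
gripper_width: 27.7
grasp_force: 29.9
```

```bash
python3 -m inch '[[0,0,-4,0,0,0,20],[0,0,-6,0,0,0,20],[0,0,-10,0,0,0,20],[0,0,-12,0,0,0,20],[0,0,-14,0,0,0,20],[0,0,-14,0,0,0,20],[0,0,-14,0,0,0,20],[0,0,-14,0,0,0,20],[0,0,-10,0,0,0,20],[0,0,0,0,0,0,20]]'
python3 -c "
from h import *
rows((525.6,261.6,170),26,10)"
```

```text
clock: 4.82
ee_pos: [440.4, 28.7, 171.0]
eef_rot: [0.001, 0.685, 0.728, 0.001]
contact_force: [0.4, 1.0, -1.3]
gripper_width: 27.2
grasp_force: 29.9
from [440.4  28.7 171. ]
[np.float64(22.7), np.float64(9.9), np.float64(0.1), np.float64(0.02), np.float64(0.0), np.float64(-2.25)]
[np.float64(22.3), np.float64(10.8), np.float64(0.1), np.float64(0.02), np.float64(0.0), np.float64(-2.25)]
[np.float64(21.9), np.float64(11.7), np.float64(0.1), np.float64(0.02), np.float64(0.0), np.float64(-2.25)]
[np.float64(21.4), np.float64(12.5), np.float64(0.1), np.float64(0.02), np.float64(0.0), np.float64(-2.25)]
[np.float64(20.9), np.float64(13.4), np.float64(0.1), np.float64(0.02), np.float64(0.0), np.float64(-2.25)]
[np.float64(20.4), np.float64(14.2), np.float64(0.1), np.float64(0.02), np.float64(0.0), np.float64(-2.25)]
[np.float64(19.8), np.float64(15.0), np.float64(0.1), np.float64(0.02), np.float64(0.0), np.float64(-2.25)]
[np.float64(19.2), np.float64(15.7), np.float64(0.1), np.float64(0.02), np.float64(0.0), np.float64(-2.25)]
[np.float64(18.5), np.float64(16.5), np.float64(0.1), np.float64(0.02), np.float64(0.0), np.float64(-2.25)]
[np.float64(17.9), np.float64(17.2), np.float64(0.1), np.float64(0.02), np.float64(0.0), np.float64(-2.25)]
```

```bash
python3 -m inch '[[22.7,10,0,0,0,-2.25,20],[22.3,10.8,0,0,0,-2.25,20],[21.9,11.7,0,0,0,-2.25,20],[21.4,12.5,0,0,0,-2.25,20],[20.9,13.4,0,0,0,-2.25,20],[20.4,14.2,0,0,0,-2.25,20],[19.8,15,0,0,0,-2.25,20],[19.2,15.7,0,0,0,-2.25,20],[18.5,16.5,0,0,0,-2.25,20],[17.9,17.2,0,0,0,-2.25,20]]'
python3 -m inch '[[0,0,0,0,0,0,20],[0,0,0,0,0,0,20],[0,0,0,0,0,0,20]]'
python3 - <<'E'
from h import *
im,d=env.grab_frame("scene"); cv2.imwrite("pics/s2.png",cv2.resize(im[120:210,160:260,::-1],(660,594),interpolation=cv2.INTER_CUBIC))
im2=cv2.imread("pics/scene0.png")
K,D,o,M=cam("scene")
def pj(p): return cv2.projectPoints((M.T@(np.array(p,float)-o))[None],np.zeros(3),np.zeros(3),K,D)[0].ravel()
e=env.read_state()["ee_pos"]; print(e,"nose px pred",pj([e[0],e[1],e[2]+18.7-79]),"mouth pred",pj([525.6,261.6,76]))
E
```

```text
clock: 5.65
ee_pos: [524.3, 262.6, 167.8]
eef_rot: [-0.0, 0.529, 0.849, -0.0]
contact_force: [0.2, -0.3, -0.2]
gripper_width: 27.4
grasp_force: 29.9
clock: 5.9
ee_pos: [523.6, 260.9, 167.8]
eef_rot: [-0.0, 0.53, 0.848, -0.001]
contact_force: [0.7, -0.1, -0.7]
gripper_width: 27.5
grasp_force: 29.9
[523.66789053 260.59465526 167.98827751] nose px pred [205.27211798 157.27917678] mouth pred [206.84433185 168.92422409]
```

View pics/s2.png

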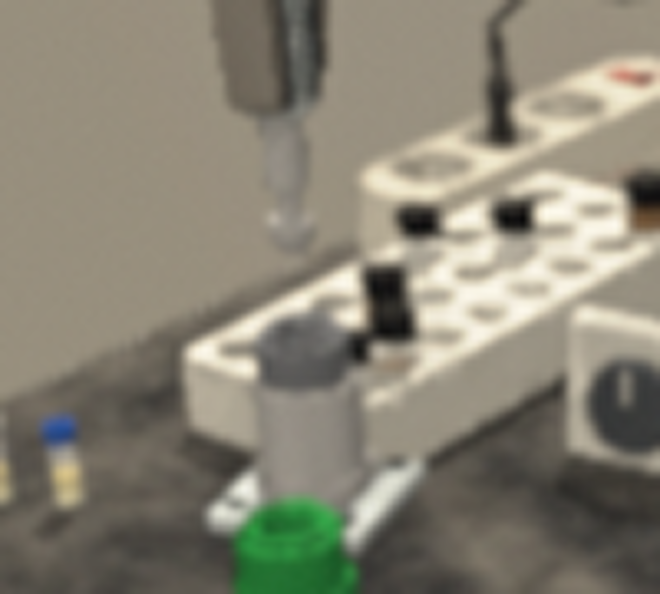

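```bash
python3 - <<'E'
from h import *
K,D,o,M=cam("scene")
def pj(p): return cv2.projectPoints((M.T@(np.array(p,float)-o))[None],np.zeros(3),np.zeros(3),K,D)[0].ravel().round(2)
cr=lambda p:((pj(p)-[160,120]+.5)*6.6).round()
for z in(76,107.7,154): print(z,cr([525.6,261.6,z]),cr([523.7,260.7,z]))
print(cr([535.6,261.6,107.7]),cr([525.6,271.6,107.7]))
# fit collar: enlarge first top frame ring (bore dark) & collar edges by depth centroid
im=cv2.imread("pics/scene0.png");g=cv2.imread("pics/top0.png")
cv2.imwrite("pics/m.png",np.hstack([cv2.resize(g[170:210,155:195],(400,400),interpolation=cv2.INTER_CUBIC),cv2.resize(im[155:195,187:227],(400,400),interpolation=cv2.INTER_CUBIC)]))
E
```

```text
76 [312. 326.] [310. 329.]
107.7 [304. 247.] [302. 249.]
154 [291. 127.] [289. 129.]
[324. 238.] [285. 240.]
```

View pics/m.png

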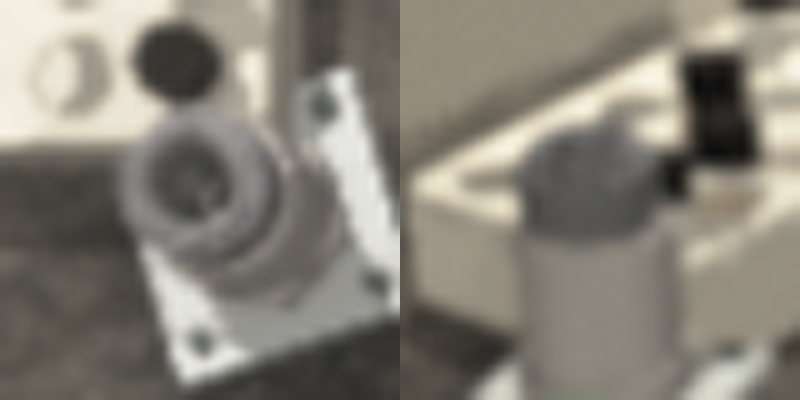

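```bash
python3 -m inch '[[-0.5,3.4,6,0,0,0,20],[0,0,8,0,0,0,20],[0,0,8,0,0,0,20],[0,0,5,0,0,0,20],[0,0,0,0,0,0,20],[0,0,0,0,0,0,20]]'
python3 -m inch '[[0,0,1.5,0,0,0,20],[0,0,1.5,0,0,0,20],[0,0,1.5,0,0,0,20],[0,0,0,0,0,0,20]]'
python3 - <<'E'
from h import *
im,d=env.grab_frame("scene"); cv2.imwrite("pics/s3.png",cv2.resize(im[135:195,170:240,::-1],(700,600),interpolation=cv2.INTER_CUBIC))
E
```

```text
clock: 6.45
ee_pos: [527.3, 262.3, 141.0]
eef_rot: [-0.0, 0.53, 0.848, -0.001]
contact_force: [-0.1, 0.6, -0.8]
gripper_width: 27.5
grasp_force: 29.9
clock: 6.78
ee_pos: [527.6, 262.6, 136.9]
eef_rot: [-0.0, 0.53, 0.848, -0.0]
contact_force: [0.2, 0.7, -1.1]
gripper_width: 27.2
grasp_force: 29.9
```

View pics/s3.png

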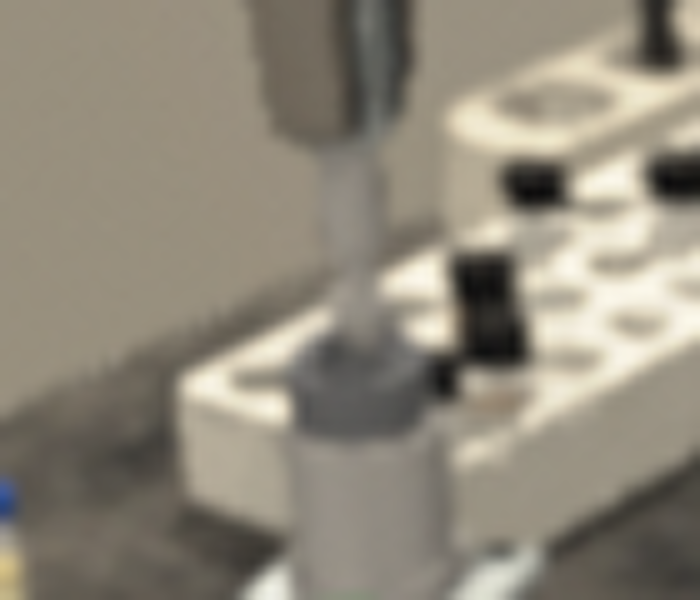

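The nose (about 362,345 in the crop) is right over the collar's centre (360,350), so I'll descend slowly and watch the force.

```bash
python3 -m inch '[[0,0,1.5,0,0,0,20],[0,0,1.5,0,0,0,20],[0,0,1,0,0,0,20],[0,0,0,0,0,0,20]]'
python3 -m inch '[[0,0,1,0,0,0,20],[0,0,1,0,0,0,20],[0,0,1,0,0,0,20],[0,0,0,0,0,0,20]]'
```

```text
clock: 7.17
ee_pos: [527.5, 262.6, 132.8]
eef_rot: [-0.0, 0.53, 0.848, -0.0]
contact_force: [-0.7, 0.2, -0.6]
gripper_width: 27.4
grasp_force: 29.9
clock: 7.5
ee_pos: [527.6, 262.6, 129.9]
eef_rot: [-0.0, 0.53, 0.848, -0.0]
contact_force: [1.1, 0.7, -0.9]
gripper_width: 27.3
grasp_force: 29.9
```

```bash
python3 -m inch '[[0,0,1,0,0,0,20],[0,0,1,0,0,0,20],[0,0,1,0,0,0,20],[0,0,0,0,0,0,20]]'
python3 -m inch '[[0,0,1,0,0,0,20],[0,0,1,0,0,0,20],[0,0,1,0,0,0,20],[0,0,0,0,0,0,20]]'
```

```text
clock: 7.83
ee_pos: [527.5, 262.9, 127.1]
eef_rot: [-0.0, 0.53, 0.848, 0.0]
contact_force: [-2.1, 1.7, 2.0]
gripper_width: 27.1
grasp_force: 29.9
clock: 8.17
ee_pos: [527.0, 262.9, 123.8]
eef_rot: [-0.001, 0.53, 0.848, -0.0]
contact_force: [-2.6, 3.3, -1.6]
gripper_width: 27.1
grasp_force: 30.0
```

```bash
python3 -m inch '[[0.6,-0.1,0,0,0,0,20],[0,0,0,0,0,0,20],[0,0,0,0,0,0,20]]'
python3 -m inch '[[0,0,1,0,0,0,20],[0,0,1,0,0,0,20],[0,0,1,0,0,0,20],[0,0,0,0,0,0,20]]'
```

```text
clock: 8.42
ee_pos: [526.9, 263.1, 123.7]
eef_rot: [-0.0, 0.53, 0.848, -0.0]
contact_force: [-3.8, 3.8, -2.5]
gripper_width: 27.3
grasp_force: 30.0
clock: 8.75
ee_pos: [527.0, 263.1, 121.0]
eef_rot: [-0.0, 0.53, 0.848, -0.0]
contact_force: [-4.1, 3.0, 0.4]
gripper_width: 27.6
grasp_force: 30.0
```

```bash
python3 -m inch '[[1.0,-0.5,0,0,0,0,20],[0,0,0,0,0,0,20],[0,0,0,0,0,0,20]]'
python3 -m inch '[[0,0,1,0,0,0,20],[0,0,1,0,0,0,20],[0,0,1,0,0,0,20],[0,0,0,0,0,0,20]]'
```

```text
clock: 9.0
ee_pos: [526.6, 263.5, 121.0]
eef_rot: [0.0, 0.53, 0.848, -0.0]
contact_force: [-2.5, 1.5, -1.3]
gripper_width: 27.6
grasp_force: 30.0
clock: 9.33
ee_pos: [526.6, 263.7, 117.9]
eef_rot: [0.0, 0.53, 0.848, 0.0]
contact_force: [-1.1, 0.7, -2.4]
gripper_width: 27.4
grasp_force: 30.0
```

```bash
python3 -m inch '[[0.2,-0.3,1,0,0,0,20],[0,0,1,0,0,0,20],[0,0,1,0,0,0,20],[0,0,1,0,0,0,20],[0,0,0,0,0,0,20]]'
python3 -m inch '[[0,0,1,0,0,0,20],[0,0,1,0,0,0,20],[0,0,0,0,0,0,20]]'
python3 -m inch '[[0,0,1,0,0,0,20],[0,0,1,0,0,0,20],[0,0,0,0,0,0,20]]'
```

```text
clock: 9.75
ee_pos: [526.1, 263.7, 113.9]
eef_rot: [0.0, 0.53, 0.848, -0.0]
contact_force: [-0.2, 0.1, -1.4]
gripper_width: 27.5
grasp_force: 30.0
clock: 10.0
ee_pos: [526.0, 263.8, 111.9]
eef_rot: [-0.0, 0.53, 0.848, -0.0]
contact_force: [0.5, 0.3, -1.9]
gripper_width: 27.7
grasp_force: 30.0
clock: 10.25
ee_pos: [526.0, 263.8, 109.9]
eef_rot: [-0.0, 0.53, 0.848, -0.0]
contact_force: [-0.5, 0.8, -2.3]
gripper_width: 27.5
grasp_force: 30.0
```

Free and centred at about 26 mm depth. I'll go on 2 mm at a time through the teeth.

```bash
for i in 1; do :; done; python3 -m inch '[[0,0,1,0,0,0,20],[0,0,1,0,0,0,20],[0,0,0,0,0,0,20]]'
python3 -m inch '[[0,0,1,0,0,0,20],[0,0,1,0,0,0,20],[0,0,0,0,0,0,20]]'
python3 -m inch '[[0,0,1,0,0,0,20],[0,0,1,0,0,0,20],[0,0,0,0,0,0,20]]'
python3 -m inch '[[0,0,1,0,0,0,20],[0,0,1,0,0,0,20],[0,0,0,0,0,0,20]]'
```

```text
clock: 10.5
ee_pos: [526.0, 263.8, 107.9]
eef_rot: [-0.0, 0.53, 0.848, -0.0]
contact_force: [-0.4, 0.4, -2.6]
gripper_width: 27.4
grasp_force: 30.0
clock: 10.75
ee_pos: [526.1, 264.0, 106.2]
eef_rot: [-0.0, 0.53, 0.848, 0.0]
contact_force: [-0.6, -0.3, 2.4]
gripper_width: 27.6
grasp_force: 30.0
clock: 11.0
ee_pos: [526.5, 264.1, 104.7]
eef_rot: [0.0, 0.53, 0.848, 0.0]
contact_force: [-1.4, -0.9, 5.5]
gripper_width: 27.5
grasp_force: 30.0
clock: 11.25
ee_pos: [526.5, 264.2, 103.1]
eef_rot: [0.0, 0.53, 0.848, 0.001]
contact_force: [-3.1, 0.6, 8.9]
gripper_width: 27.2
grasp_force: 30.0
```

```bash
python3 -m inch '[[0,0,1,0,0,0,20],[0,0,1,0,0,0,20],[0,0,0,0,0,0,20]]'
python3 -m inch '[[0,0,1,0,0,0,20],[0,0,1,0,0,0,20],[0,0,0,0,0,0,20]]'
```

```text
clock: 11.5
ee_pos: [526.5, 264.2, 101.3]
eef_rot: [0.0, 0.53, 0.848, 0.001]
contact_force: [-3.1, 0.2, 7.7]
gripper_width: 27.6
grasp_force: 30.0
clock: 11.75
ee_pos: [526.4, 264.1, 98.6]
eef_rot: [0.0, 0.53, 0.848, 0.0]
contact_force: [-1.4, 0.2, 3.7]
gripper_width: 27.7
grasp_force: 30.0
```

```bash
python3 -m inch '[[0,0,1,0,0,0,20],[0,0,1,0,0,0,20],[0,0,0,0,0,0,20]]'
python3 -m inch '[[0,0,1,0,0,0,20],[0,0,1,0,0,0,20],[0,0,0,0,0,0,20]]'
```

```text
clock: 12.0
ee_pos: [526.4, 264.1, 96.3]
eef_rot: [0.0, 0.53, 0.848, 0.0]
contact_force: [-1.2, 0.6, 3.2]
gripper_width: 27.5
grasp_force: 30.0
clock: 12.25
ee_pos: [526.3, 264.0, 94.1]
eef_rot: [0.0, 0.53, 0.848, 0.0]
contact_force: [0.0, 1.1, 1.9]
gripper_width: 27.3
grasp_force: 30.0
```

```bash
python3 -m inch '[[0,0,1,0,0,0,20],[0,0,1,0,0,0,20],[0,0,0,0,0,0,20]]'
python3 -m inch '[[0,0,1,0,0,0,20],[0,0,0,0,0,0,20]]'
python3 -m inch '[[0,0,1,0,0,0,20],[0,0,0,0,0,0,20]]'
python3 -m inch '[[0,0,1,0,0,0,20],[0,0,0,0,0,0,20]]'
```

```text
clock: 12.5
ee_pos: [525.8, 263.6, 91.5]
eef_rot: [-0.0, 0.53, 0.848, -0.0]
contact_force: [0.2, -0.2, -1.5]
gripper_width: 27.7
grasp_force: 30.0
clock: 12.67
ee_pos: [525.8, 263.7, 90.6]
eef_rot: [-0.0, 0.53, 0.848, -0.0]
contact_force: [-0.3, 1.3, -2.2]
gripper_width: 27.3
grasp_force: 30.0
clock: 12.83
ee_pos: [525.9, 263.7, 89.8]
eef_rot: [-0.0, 0.53, 0.848, -0.0]
contact_force: [-0.3, -0.6, -1.9]
gripper_width: 27.4
grasp_force: 30.0
clock: 13.0
ee_pos: [526.0, 263.7, 88.9]
eef_rot: [-0.0, 0.53, 0.848, -0.0]
contact_force: [-0.2, -0.1, -1.9]
gripper_width: 27.6
grasp_force: 30.0
```

```bash
python3 -m inch '[[0,0,1,0,0,0,20],[0,0,0,0,0,0,20]]'
python3 -m inch '[[0,0,1,0,0,0,20],[0,0,0,0,0,0,20]]'
python3 -m inch '[[0,0,1,0,0,0,20],[0,0,0,0,0,0,20]]'
```

```text
clock: 13.17
ee_pos: [526.0, 263.8, 88.0]
eef_rot: [-0.0, 0.53, 0.848, -0.0]
contact_force: [-0.9, 0.3, -0.1]
gripper_width: 27.3
grasp_force: 30.0
clock: 13.33
ee_pos: [526.1, 263.9, 87.3]
eef_rot: [0.0, 0.53, 0.848, 0.0]
contact_force: [-1.1, -0.2, 2.3]
gripper_width: 27.2
grasp_force: 30.0
clock: 13.5
ee_pos: [526.1, 263.9, 86.5]
eef_rot: [0.0, 0.53, 0.848, 0.0]
contact_force: [-2.2, -1.0, 5.5]
gripper_width: 27.7
grasp_force: 30.0
```

```bash
python3 -m inch '[[0,0,1,0,0,0,20],[0,0,0,0,0,0,20],[0,0,0,0,0,0,20]]'
python3 -m inch '[[0,0,1,0,0,0,20],[0,0,0,0,0,0,20],[0,0,0,0,0,0,20]]'
```

```text
clock: 13.75
ee_pos: [526.1, 263.9, 85.7]
eef_rot: [0.0, 0.53, 0.848, 0.0]
contact_force: [-2.5, -1.7, 8.8]
gripper_width: 27.1
grasp_force: 30.0
clock: 14.0
ee_pos: [526.2, 264.0, 85.0]
eef_rot: [0.0, 0.53, 0.848, 0.0]
contact_force: [-4.1, -0.6, 10.5]
gripper_width: 27.1
grasp_force: 30.0
```

```bash
python3 -m inch '[[0,0,1.2,0,0,0,20],[0,0,0,0,0,0,20],[0,0,0,0,0,0,20],[0,0,0,0,0,0,20]]'
```

```text
clock: 14.33
ee_pos: [526.2, 264.0, 84.4]
eef_rot: [0.0, 0.53, 0.848, 0.0]
contact_force: [-6.3, -1.5, 17.1]
gripper_width: 27.1
grasp_force: 30.0
```

Home, with about 18 N on the seal. Next is the tug upward.

```bash
python3 -m inch '[[0,0,-1.5,0,0,0,20],[0,0,-1.5,0,0,0,20],[0,0,-1.5,0,0,0,20],[0,0,-1.5,0,0,0,20],[0,0,0,0,0,0,20]]'
python3 -m inch '[[0,0,-1,0,0,0,20],[0,0,-1,0,0,0,20],[0,0,0,0,0,0,20]]'
python3 -m inch '[[0,0,-1,0,0,0,20],[0,0,0,0,0,0,20]]'
python3 -m inch '[[0,0,-1,0,0,0,20],[0,0,0,0,0,0,20]]'
```

```text
clock: 14.75
ee_pos: [526.1, 263.9, 88.9]
eef_rot: [0.0, 0.53, 0.848, 0.0]
contact_force: [-0.7, 0.1, -1.1]
gripper_width: 27.4
grasp_force: 30.0
clock: 15.0
ee_pos: [526.1, 263.8, 90.8]
eef_rot: [-0.0, 0.53, 0.848, -0.0]
contact_force: [-1.5, -0.1, -0.2]
gripper_width: 27.6
grasp_force: 30.0
clock: 15.17
ee_pos: [526.1, 263.8, 91.9]
eef_rot: [-0.0, 0.53, 0.848, -0.0]
contact_force: [0.6, 0.2, -1.1]
gripper_width: 27.2
grasp_force: 30.0
clock: 15.33
ee_pos: [526.0, 263.8, 92.7]
eef_rot: [-0.0, 0.53, 0.848, -0.0]
contact_force: [0.4, 0.1, -3.1]
gripper_width: 27.3
grasp_force: 30.0
```

```bash
python3 -m inch '[[0,0,-1,0,0,0,20],[0,0,0,0,0,0,20],[0,0,0,0,0,0,20]]'
python3 -m inch '[[0,0,-1,0,0,0,20],[0,0,0,0,0,0,20],[0,0,0,0,0,0,20]]'
```

```text
clock: 15.58
ee_pos: [525.7, 263.7, 93.0]
eef_rot: [-0.0, 0.53, 0.848, -0.0]
contact_force: [2.9, 1.1, -16.0]
gripper_width: 27.4
grasp_force: 30.0
clock: 15.83
ee_pos: [525.4, 263.5, 93.3]
eef_rot: [-0.0, 0.53, 0.848, -0.001]
contact_force: [4.7, 2.2, -25.3]
gripper_width: 27.4
grasp_force: 30.0
```

The last step went slightly over 20 N, so I'll ease back into the 5–20 N range and hold there.

```bash
python3 -m inch '[[0,0,1.2,0,0,0,20],[0,0,0,0,0,0,20],[0,0,0,0,0,0,20],[0,0,0,0,0,0,20],[0,0,0,0,0,0,20],[0,0,0,0,0,0,20]]'
python3 -m inch '[[0,0,0,0,0,0,20],[0,0,0,0,0,0,20],[0,0,0,0,0,0,20],[0,0,0,0,0,0,20],[0,0,0,0,0,0,20],[0,0,0,0,0,0,20]]'
```

```text
clock: 16.33
ee_pos: [525.5, 263.6, 93.2]
eef_rot: [-0.0, 0.53, 0.848, -0.001]
contact_force: [0.8, 1.1, -21.2]
gripper_width: 27.5
grasp_force: 30.0
clock: 16.83
ee_pos: [525.6, 263.6, 93.3]
eef_rot: [-0.0, 0.53, 0.848, -0.001]
contact_force: [-0.6, 0.5, -23.9]
gripper_width: 27.4
grasp_force: 30.0
```

```bash
python3 -m inch '[[0,0,1,0,0,0,20],[0,0,0,0,0,0,20],[0,0,0,0,0,0,20]]'
python3 -m inch '[[0,0,0.3,0,0,0,20],[0,0,0,0,0,0,20],[0,0,0,0,0,0,20]]'
```

```text
clock: 17.08
ee_pos: [525.9, 263.7, 93.1]
eef_rot: [-0.0, 0.53, 0.848, -0.0]
contact_force: [-3.1, -1.5, -12.3]
gripper_width: 27.2
grasp_force: 30.0
clock: 17.33
ee_pos: [526.0, 263.8, 93.0]
eef_rot: [-0.0, 0.53, 0.848, -0.0]
contact_force: [-5.2, -1.9, -7.8]
gripper_width: 27.1
grasp_force: 30.0
```

```bash
python3 -m inch '[[0,0,1,0,0,0,20],[0,0,1,0,0,0,20],[0,0,1,0,0,0,20],[0,0,1,0,0,0,20],[0,0,0,0,0,0,20],[0,0,0,0,0,0,20]]'
python3 -m inch '[[0,0,0.8,0,0,0,20],[0,0,0,0,0,0,20],[0,0,0,0,0,0,20]]'
```

```text
clock: 17.83
ee_pos: [526.2, 264.3, 90.0]
eef_rot: [0.0, 0.53, 0.848, 0.0]
contact_force: [-7.5, -1.7, 1.6]
gripper_width: 27.2
grasp_force: 30.0
clock: 18.08
ee_pos: [526.2, 264.3, 89.3]
eef_rot: [0.0, 0.53, 0.848, 0.0]
contact_force: [-8.9, -2.7, 2.4]
gripper_width: 27.3
grasp_force: 30.0
```

```bash
python3 -m inch '[[0,-0.8,0,0,0,0,20],[0,0,0,0,0,0,20],[0,0,0,0,0,0,20]]'
python3 -m inch '[[0,-0.4,0.8,0,0,0,20],[0,0,0,0,0,0,20],[0,0,0,0,0,0,20]]'
```

```text
clock: 18.33
ee_pos: [526.1, 264.2, 89.3]
eef_rot: [0.0, 0.53, 0.848, 0.001]
contact_force: [-4.9, -1.8, -0.4]
gripper_width: 27.6
grasp_force: 30.0
clock: 18.58
ee_pos: [526.1, 264.2, 88.7]
eef_rot: [0.001, 0.53, 0.848, 0.001]
contact_force: [-5.3, -0.8, 0.9]
gripper_width: 27.6
grasp_force: 30.0
```

```bash
python3 -m inch '[[0,-0.9,0.5,0,0,0,20],[0,0,0,0,0,0,20],[0,0,0,0,0,0,20]]'
python3 -m inch '[[0,-0.3,0,0,0,0,20],[0,0,0,0,0,0,20],[0,0,0,0,0,0,20]]'
```

```text
clock: 18.83
ee_pos: [525.9, 264.0, 87.9]
eef_rot: [0.001, 0.53, 0.848, 0.002]
contact_force: [-0.8, 2.4, 2.1]
gripper_width: 27.5
grasp_force: 30.0
clock: 19.08
ee_pos: [525.8, 263.8, 87.3]
eef_rot: [0.001, 0.53, 0.848, 0.002]
contact_force: [1.7, 2.1, 3.5]
gripper_width: 27.1
grasp_force: 30.0
```

Unloaded sideways and resting on the seal, so I'll open and withdraw straight up.

```bash
python3 -m inch '[[0,0,0,0,0,0,30],[0,0,0,0,0,0,36],[0,0,0,0,0,0,45],[0,0,0,0,0,0,55],[0,0,0,0,0,0,60],[0,0,0,0,0,0,60]]'
python3 -m inch '[[0,0,-10,0,0,0,60],[0,0,-15,0,0,0,60],[0,0,-20,0,0,0,60],[0,0,-25,0,0,0,60],[0,0,-25,0,0,0,60],[0,0,-25,0,0,0,60],[-10,-20,-10,0,0,0,60],[-20,-25,0,0,0,0,60],[-25,-25,0,0,0,0,60],[-25,-20,0,0,0,0,60]]'
python3 -m inch '[[-30,-20,0,0,0,0,60],[-30,-10,0,0,0,0,60],[-20,0,0,0,0,0,60],[0,0,0,0,0,0,60],[0,0,0,0,0,0,60]]'
python3 - <<'E'
from h import *
a,d=env.grab_frame("scene"); b,d2=env.grab_frame("top")
C=cloud("top",d2); m=(np.hypot(C[...,0]-526,C[...,1]-263)<20)&(C[...,2]>100)&(C[...,2]<150); print(C[m].mean(0),C[m].max(0))
cv2.imwrite("pics/f.png",np.hstack([cv2.resize(a[100:220,150:310,::-1],(400,300)),cv2.resize(b[140:290,120:320,::-1],(400,300))]))
E
```

```text
clock: 19.58
ee_pos: [523.8, 262.6, 86.0]
eef_rot: [-0.0, 0.53, 0.848, -0.0]
contact_force: [0.5, -0.4, 0.7]
gripper_width: 59.1
grasp_force: 0.0
clock: 20.42
ee_pos: [476.8, 150.4, 217.2]
eef_rot: [0.0, 0.529, 0.848, 0.0]
contact_force: [-0.0, 0.0, -0.1]
gripper_width: 59.5
grasp_force: 0.0
clock: 20.83
ee_pos: [486.4, 65.8, 217.0]
eef_rot: [0.0, 0.531, 0.847, 0.0]
contact_force: [-0.7, 0.3, -0.5]
gripper_width: 59.8
grasp_force: 0.0<stdin>:3: RuntimeWarning: Mean of empty slice.
  ret = um.true_divide(
Traceback (most recent call last):
ValueError: zero-size array to reduction operation maximum which has no identity
```

```bash
python3 - <<'E'
from h import *
a,d=env.grab_frame("scene"); b,d2=env.grab_frame("top")
C=cloud("scene",d); m=(np.hypot(C[...,0]-526,C[...,1]-263)<22)&(C[...,2]>100)&(C[...,2]<160); print(C[m].mean(0),C[m].max(0))
cv2.imwrite("pics/f.png",np.hstack([cv2.resize(a[100:220,150:310,::-1],(400,300)),cv2.resize(b[140:290,120:320,::-1],(400,300))]))
E
```

```text
[517.59140959 258.87355793 117.88477372] [534.44729382 276.33878014 132.282932  ]
```

View pics/f.png

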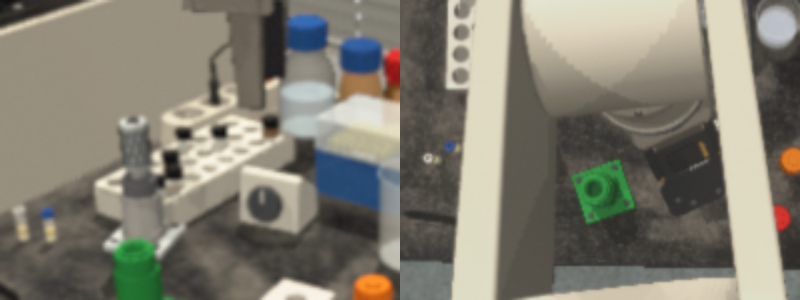

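The trap stands upright in the steel fitting (left crop, 135,150), with its handle top at about 131 mm as expected for a seated trap. The other things are in place.

```bash
python3 -c "
from rig import env
print(env.sign_off())"
```

```text
the job is handed in; nothing more can be done
None
```

The trap is pressed home in the larger fitting at about 18 N, tug-tested and left upright, and the job is handed in; the tug briefly read up to 25 N (about 24 N net of the trap's weight), over the 20 N limit, before I eased it back.

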